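# Load the last crucible into the ash analyser's carousel

## Task

Load the washed crucible that lies on its side on the bench into the empty seat of the crucible carousel, and have that seat at the loader's pointer, over the lift pin; the carousel is free to turn, so push it round by its arms or sockets. First stand the crucible upright on its foot on the bench and let go of it, then take it again from above by its collar and lower it gently into the conical seat until it sits fully home and level. Do not let it fall, and leave the other things on the bench where they are.

Things in the scene. Friction and masses are not known exactly. Their poses are not given: they have to be found in the camera images.
- crucible_mid (a point): Loose white porcelain crucible, 0.1 kg, 50 mm high, hollow, open at the top, wall 3 mm: flat foot 26 mm across, taper to 41 mm at 34 mm up, straight collar 46 mm across from 37 to 50 mm up (rim). This point: on its axis, half-way up; z axis from foot to mouth. It starts on its side on the bench, mouth to the robot's left (up to 45 degrees towards the robot), tipped 15 degrees up; can roll.
- crucible_foot (a point): Centre of the crucible's flat foot (26 mm across), on its axis, 25 mm below crucible_mid; same axes. Upright on the bench this point is at height 0 and the crucible stands steadily; let go more than about 20 degrees off upright it falls over.
- seat (a point): Mouth centre of the carousel's one empty socket: a conical aluminium ring, open below, 20 mm high, bore 39 mm across at the mouth and 30 mm at the lower end, 47 mm outside, matching the crucible's taper. Mouth 66 mm above the bench; moves with the carousel. Home, the crucible's middle is 5 mm and its foot 30 mm below the mouth; its collar begins 7 mm above the mouth.
- hub (a point): On the carousel's upright turning axis, 66 mm above the bench. Aluminium star wheel: hub 32 mm across, 75 mm high; four arms at 90 degrees, 10 mm wide, 50 to 62 mm above the bench; four sockets (46 to 66 mm high, centres 66 mm from the axis, gaps of 46 mm between). Three hold crucibles fixed to the wheel, rims 86 mm above the bench.
- load_mark (a point): Where the seat's mouth centre must be, 66 mm from the hub and 66 mm above the bench: over the loader's steel lift pin (15 mm across, top 31 mm above the bench), behind the small black pointer on the plinth's front edge. Fixed to the loader; its x axis points level from the pointer through the hub to the rear housing, z up.
- loader: White crucible loader that carries the carousel, fixed to the bench. Origin on the bench under the hub; x to its rear, z up. Plinth 14 mm high: round in front, 105 mm about the axis, and 200 mm wide behind it. A hood covers the back of the wheel (from 33 mm behind the axis, 98 to 111 mm high); behind it a housing 150 mm high (95 to 142 mm behind the axis). It stands at the right, its pointer turned to the robot.
- carousel (a joint): Angle of the carousel in rad, growing counter-clockwise seen from above, 0 with the empty seat at the load mark. It starts at 0.7 to 2.1 (empty seat counter-clockwise of the mark, on the robot's right of the wheel). It can be turned either way for a full turn, has light friction (0.08 N m, about 1.2 N at a socket), no detents, and stays where it is left.
- overhead_stirrer: Fixed equipment to keep clear of, between crucible and loader: overhead stirrer on a flat black foot (35 mm high, from 60 to 270 mm right of the robot's centre line); its motor head hangs 0.36 to 0.66 m above the bench, from 0.48 m ahead of the robot, 0.13 to 0.25 m right of the centre line. Draw the arm in before swinging past it.
- disintegration_tester: Fixed equipment to keep clear of, behind the crucible: white tablet tester with a clear tank, 0.26 m high from 0.535 m ahead of the robot, rising to 0.49 m at the back; from 0.03 to 0.40 m left of the robot's centre line. The strip of bench in front of it is free for standing the crucible up.
- forceps: Bystander: straight steel forceps, 128 x 24 x 8 mm, lying flat. Origin on the bench under its middle.
- beaker_50: Bystander: small empty glass beaker, 43 mm across, 58 mm high. Origin at the centre of its underside.
- vial_c: Bystander: white-capped vial, 30 mm across, 60 mm high. Origin at the centre of its underside.
- weight_1: Bystander: knobbed steel calibration weight, 24 mm across, 38 mm high. Origin at the centre of its underside.
- dose_cup: Bystander: small clear plastic dosing cup upside down, 38 mm across, 37 mm high (smooth taper, no collar; not the crucible). Origin at the centre of its underside.
- weigh_boat: Bystander: white weighing boat, 54 x 66 x 15 mm. Origin at the centre of its underside.
Not all that is in view belongs to the job. Leave any brown look-alike of the part that bears crucible_mid alone.

How it is judged:
By the outcome, as a careful person would: the job done as asked, in the order asked, and still so for the second after the job is handed in, with the robot touching nothing.
It also fails if it takes over 72 s, if anything falls off the work surface, if the arm or the gripper's body presses on something with over 40 N, if the wrist force passes 120 N, or if a joint passes its speed limit or range.

## Robot

A 6-joint arm with a two-finger parallel gripper is mounted at the origin on a cart in front of the work surface, level with it; the furniture and walls round the work are solid. World frame = base frame: x ahead of the robot, y to its left, z up, the work surface at z = 0. Lengths are in m, angles in rad, forces in N, time in s.
With the tool pointing down it reaches from about 0.35 to 0.925 m from the base axis. Payload 6.4 kg.
Tool frame: the origin (TCP) lies at the very end of the fingers, on their centre line; the grasp point (between the pads) lies 19 mm behind it; z points along the fingers, y is the line along which they close (so a half turn about z gives the same grasp; the last joint's range is limited). The gripper opens to 94 mm and grips with 3 to 60 N. Pads are 16 mm wide; open, the fingers measure 119 mm over their backs; the gripper's body (75 mm by 177 mm) begins 78 mm behind the grasp point.
Start: joints at [-1.355, 0.245, 1.558, -0, 1.339, -0.174], TCP at [0.247, -0.601, 0.205] pointing down, gripper open.
Joint ranges: [-3.13, 3.13], [-1.02, 2.26], [0.13, 2.54], [-0.95, 4.09], [0.21, 2.88], [-2.74, 2.74]. Speed limits (rad/s): [2.57, 2.57, 3.14, 3.14, 3.14, 3.14].

## Interface

Orientations are given as a 3x3 rotation matrix whose columns are the frame's x, y, z axes.
In Python, from workcell import readout, optics, job_done gives the robot as it stands.
- The arm moves only by the shell command python3 -m pendant 'ROWS' [FORCE]. ROWS is JSON, a list of rows, each a list of 5 numbers: the gripper's target within -1 to 1 (shut at 1, half-way at 0, fully open at -1), then the shift along the tool's x, y, z in mm, then the turn about the tool's z in degrees. A call has 1 to 10 rows; each row is the pose to reach, as a shift and turn from the pose commanded when the call began, along the tool's axes at that moment; what a row does not reach only later rows make up. A row lasts 1/12 s, in which the tool goes at most 41.7 mm and 7.16 degrees, less where a joint would pass 70% of its speed; a pose out of reach is approached as far as the arm can. A call with a gripper value outside its range is refused whole. The fingers move at their own pace and stop on an object; FORCE is the grip in N (left out, the last holds). Time passes only in rows, so rows that repeat a pose let the fingers close. It gives the time, the measured TCP pose, the force, the opening and the grip force at its end, in the units of the state.
- readout.get_state(): the state, without advancing time (a new reading comes with each control period).
- optics.capture(name): name is "scene" or "top"; returns the picture (420x560x3 uint8, red, green, blue); there is no depth.
- optics.get_calibration(name): a dict with "camera_matrix" (3x3 intrinsics, pixels), "R" (3x3) and "t" (3): a world point X has camera coordinates R X + t. Camera axes: x right, y down, z forward; pixel columns grow to the right and rows downward; lengths in m; the calibration is good to about 2 mm. A picture is of the moment at which its call begins. get_calibration takes no time and is no camera call.
- job_done(): hands the job in; it is judged then, once.
The state is a dict: "time": time; "joint_positions": joint angles; "qvel": joint speeds; "tau": joint torques, N m; "tcp_pos": TCP position; "orientation": TCP orientation; "wrist_force": force on the tool from outside, world axes, zero at the start; "wrist_torque": the same for the moment, N m; "gripper_width": finger opening in m; "finger_force": force on a finger pad.
Only numpy, scipy, OpenCV 4.12 (cv2) and the standard library are available. Lean on these libraries where they do the work, as an engineer would, in place of code of your own. Each camera call takes 0.05 s, during which the arm holds its last target. There are 200 camera calls.

## Working session

There is one attempt and no reset: what is moved stays moved. The work goes in short steps, Python scripts to look and compute and a shell command to move; the robot and the scene stay as the last step left them, time stands still between calls to the robot, and variables do not carry over. Pictures are saved under pics/ and viewed, at most 10 in all, crops included, and the job is handed in when it is done.

```bash
mkdir -p pics; ls
python3 - <<'E'
from workcell import readout, optics
import cv2,numpy as np
for n in("scene","top"):
    im=optics.capture(n); cv2.imwrite(f"pics/{n}0.png",im[:,:,::-1])
    c=optics.get_calibration(n); print(n,np.round(c["camera_matrix"],1).tolist(),"pos",np.round(-np.array(c["R"]).T@c["t"],3),np.round(c["R"],2).tolist())
s=readout.get_state();print(s["time"],np.round(s["orientation"],3).tolist(),s["tcp_pos"])
E
```

```text
pics
scene [[529.3, 0.0, 285.1], [0.0, 529.3, 210.6], [0.0, 0.0, 1.0]] pos [-0.116  0.721  1.145] [[-0.71, -0.7, -0.01], [-0.5, 0.52, -0.69], [0.49, -0.48, -0.73]]
top [[512.7, 0.0, 265.2], [0.0, 512.7, 215.0], [0.0, 0.0, 1.0]] pos [0.216 0.013 1.653] [[-0.07, -1.0, 0.0], [-0.97, 0.07, -0.23], [0.23, -0.02, -0.97]]
0.1 [[0.925, 0.38, -0.0], [0.38, -0.925, 0.002], [0.0, -0.002, -1.0]] [ 0.24687693 -0.60070933  0.20448911]
```

View pics/scene0.png

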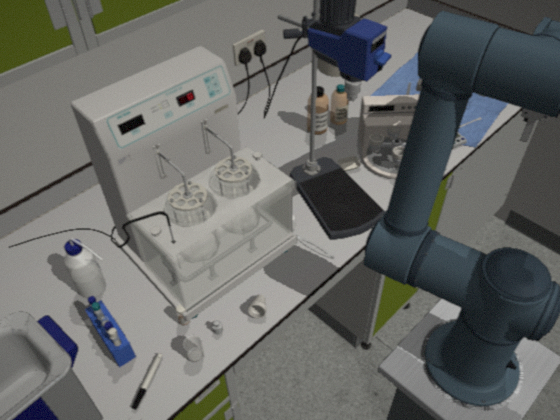

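View pics/top0.png

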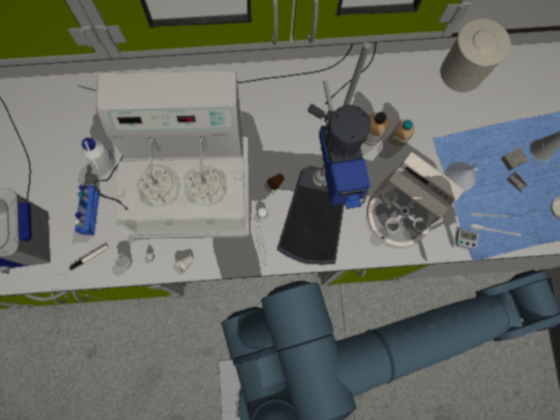

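The crucible is near top (184,262) / scene (258,305), the loader near top (405,212) / scene (400,140), and the black foot lies between them. I'll enlarge those areas.

```bash
cat > h.py <<'E'
from workcell import readout, optics
import cv2,numpy as np
def cal(n):
    c=optics.get_calibration(n); return np.array(c["camera_matrix"]),np.array(c["R"]),np.array(c["t"])
def ray(n,uv):
    K,R,t=cal(n); d=R.T@np.linalg.solve(K,[uv[0],uv[1],1.]); return -R.T@t,d/np.linalg.norm(d)
def onz(n,uv,z):
    o,d=ray(n,uv); return o+d*(z-o[2])/d[2]
def tri(a,b):  # a: scene uv, b: top uv
    o1,d1=ray("scene",a);o2,d2=ray("top",b)
    s=np.linalg.lstsq(np.c_[d1,-d2],o2-o1,rcond=None)[0]
    p,q=o1+s[0]*d1,o2+s[1]*d2; return (p+q)/2,np.linalg.norm(p-q)
def proj(n,X):
    K,R,t=cal(n); p=K@(R@np.array(X)+t); return p[:2]/p[2]
def grab(n): return np.ascontiguousarray(optics.capture(n)[:,:,::-1])
def crop(im,u,v,w,h,s):
    c=cv2.resize(im[v:v+h,u:u+w],None,fx=s,fy=s,interpolation=cv2.INTER_CUBIC)
    st=10
    for x in range(0,w,st): cv2.line(c,(x*s,0),(x*s,6 if (u+x)%50 else 16),(0,0,255),1)
    for y in range(0,h,st): cv2.line(c,(0,y*s),(6 if (v+y)%50 else 16,y*s),(0,0,255),1)
    return c
E
python3 - <<'E'
from h import *
a=cv2.imread("pics/scene0.png");b=cv2.imread("pics/top0.png")
r1=np.hstack([crop(a,350,80,100,100,4),crop(b,360,150,100,100,4)])
r2=np.hstack([crop(a,230,280,50,50,4),crop(b,160,240,50,50,4),crop(a,170,290,100,50,4)])
cv2.imwrite("pics/c0.png",np.vstack([r1,r2]))
E
```

```text
(no output)
```

View pics/c0.png

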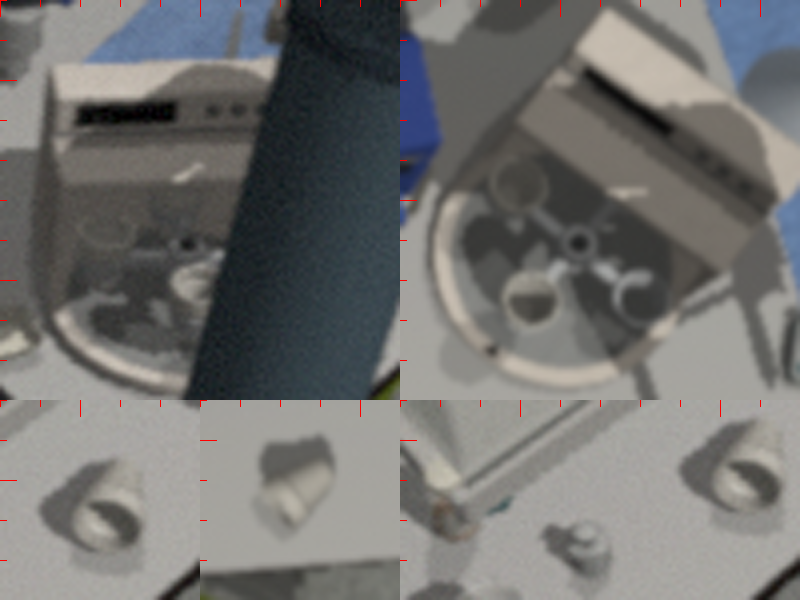

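Top crop: hub at about (404.7,210.7), empty ring at (419.5,224.5), fixed crucibles at (389.5,196) and (392.5,224.5), pointer at (382.5,237.5). The crucible's mouth is near top (180,266) / scene (257,311) and its foot near top (191,257) / scene (261,296).

Run:
```python
from h import *
np.set_printoptions(precision=4,suppress=True)
hub=onz("top",(404.7,210.7),.075);print("hub",hub)
for n,p,z in(("seat",(419.5,224.5),.066),("cUL",(389.5,196.2),.086),("cLL",(392.3,224.5),.086),("ptr",(382.5,237.5),.014)):
    q=onz("top",p,z);d=q-hub;print(n,q,np.hypot(*d[:2]),np.degrees(np.arctan2(d[1],d[0])))
m=onz("top",(179.5,266.5),.0255);m2=onz("scene",(257,311),.0255)
f=onz("top",(190.8,257),.0126);f2=onz("scene",(261,296.5),.0126)
print(m,m2,f,f2,tri((257,311),(179.5,266.5)),tri((261,296.5),(190.8,257)))
# contrast-stretched crops
a=cv2.imread("pics/scene0.png");b=cv2.imread("pics/top0.png")
def st(im,u,v,w,h,s):
    c=cv2.resize(im[v:v+h,u:u+w],None,fx=s,fy=s,interpolation=cv2.INTER_CUBIC).astype(float)
    return np.clip((c-70)*1.7,0,255).astype(np.uint8)
cv2.imwrite("pics/c1.png",np.hstack([st(a,235,285,45,45,8),st(b,165,240,45,45,8)]))
```

```text
hub [ 0.565  -0.4603  0.075 ]
seat [ 0.5189 -0.5037  0.066 ] 0.06328133518337745 -136.76075374508054
cUL [ 0.613  -0.4154  0.086 ] 0.06574739884963837 43.081947599092985
cLL [ 0.5213 -0.4123  0.086 ] 0.06489656232455294 132.25557212131645
ptr [ 0.4948 -0.3944  0.014 ] 0.0962739102399535 136.78939850856474
[0.4474 0.265  0.0255] [0.4467 0.2671 0.0255] [0.4772 0.2296 0.0126] [0.4774 0.225  0.0126] (array([0.4481, 0.2657, 0.0223]), np.float64(0.0005683821115030587)) (array([0.4753, 0.2282, 0.0186]), np.float64(0.002262640368546966))
```

View pics/c1.png

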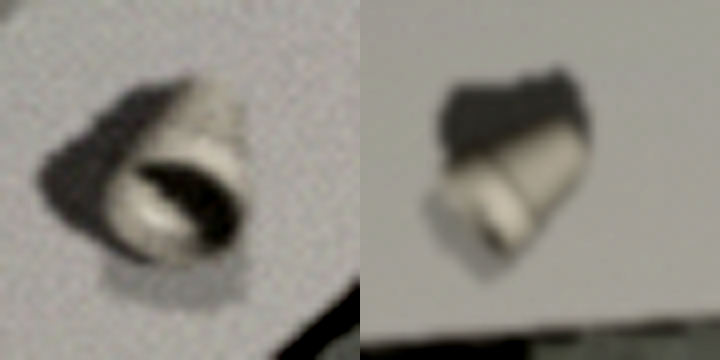

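Hub is about (0.566,-0.460). The seat sits at bearing 223° from it and the pointer at 137°, so the carousel is at about 1.5 rad, with the right radii. The crucible's axis has heading about 128° and its length checks. I'll put the shut fingers into the empty seat and drag it round first, since the arm is already beside it.

```bash
python3 - <<'E'
from h import *
for a,b,z in(((389.5,179.5),(440.5,217),.111),((411.2,153),(460,187.5),.150)):
    p,q=onz("top",a,z),onz("top",b,z);d=q-p;print(p,q,np.degrees(np.arctan2(d[1],d[0])))
E
python3 -m pendant '[[1,100,5,0,7],[1,140,7,0,14],[1,180,9,0,21],[1,220,11,0,22.3],[1,260,13,0,22.3],[1,287,14,0,22.3],[1,287,14,0,22.3],[1,287,14,0,22.3],[1,287,14,0,22.3],[1,287,14,0,22.3]]' 20
python3 - <<'E'
from h import *
s=readout.get_state();print(s["tcp_pos"],s["joint_positions"],np.round(s["orientation"],3).tolist(),s["gripper_width"])
a=grab("scene");b=grab("top")
cv2.imwrite("pics/c2.png",np.hstack([crop(a,330,60,130,130,3),crop(b,350,140,130,130,3)]))
E
```

```text
[ 0.66059106 -0.41558941  0.111     ] [ 0.52896952 -0.55709388  0.111     ] -132.9276842224329
[ 0.72954979 -0.48296104  0.15      ] [ 0.60821952 -0.61609268  0.15      ] -132.34465399677597
time: 0.93
tcp_pos: [0.5174, -0.5049, 0.2047]
orientation: [[1.0, 0.001, -0.001], [0.001, -1.0, 0.001], [-0.001, -0.001, -1.0]]
wrist_force: [0.4, -0.9, 0.2]
gripper_width: 0.0312
finger_force: 0.0
[ 0.51740826 -0.50494122  0.20467742] [-9.29413155e-01  4.13572552e-01  1.34862187e+00 -4.55737640e-04
  1.38071667e+00  6.40592022e-01] [[1.0, 0.001, -0.001], [0.001, -1.0, 0.001], [-0.001, -0.001, -1.0]] 0.031221238893875597
```

View pics/c2.png

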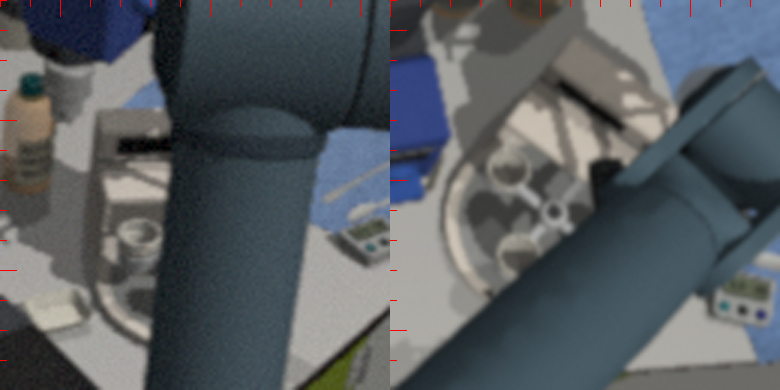

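The loader's lateral edge at -132.6° puts the pointer at 137.4°, which agrees. Now down into the seat.

```bash
python3 -m pendant '[[1,1,0,40,0],[1,1,0,80,0],[1,1,0,115,0],[1,1,0,130,0],[1,1,0,138,0],[1,1,0,145,0],[1,1,0,151,0],[1,1,0,151,0]]' 20
```

```text
time: 1.7
tcp_pos: [0.519, -0.5059, 0.0554]
orientation: [[1.0, 0.0, 0.001], [0.0, -1.0, -0.001], [0.001, 0.001, -1.0]]
wrist_force: [-1.1, 0.9, -1.0]
gripper_width: 0.0003
finger_force: 0.0
```

```bash
python3 -m pendant '[[1,0,0,3,0],[0.8,0,0,3,0],[0.8,0,0,3,0],[0.8,0,0,3,0],[0.8,0,0,3,0]]' 4
```

```text
time: 2.12
tcp_pos: [0.5192, -0.5062, 0.0526]
orientation: [[1.0, 0.0, 0.001], [0.0, -1.0, -0.002], [0.001, 0.002, -1.0]]
wrist_force: [0.2, -2.6, 1.0]
gripper_width: 0.009
finger_force: 3.5
```

The fingers spread against the bore at 9 mm opening, so they are in the seat and centred. Drag it round the arc.

```bash
python3 -m pendant '[[0.8,-7,-8,0,0],[0.8,-12,-17,0,0],[0.8,-16,-27,0,0],[0.8,-18,-37,0,0],[0.8,-18.5,-47,0,0],[0.8,-17,-57.5,0,0],[0.8,-14.5,-67.5,0,0],[0.8,-10,-77,0,0],[0.8,-6,-84,0,0],[0.8,-1,-90,0,0]]' 4; python3 -m pendant '[[0.8,0,0,0,0],[0.8,0,0,0,0]]'
```

```text
time: 2.95
tcp_pos: [0.519, -0.415, 0.0518]
orientation: [[1.0, 0.001, 0.002], [0.001, -1.0, -0.002], [0.002, 0.002, -1.0]]
wrist_force: [2.4, -7.0, -3.2]
gripper_width: 0.0087
finger_force: 4.0
time: 3.12
tcp_pos: [0.5187, -0.414, 0.0515]
orientation: [[1.0, 0.002, 0.0], [0.002, -1.0, 0.001], [0.0, -0.001, -1.0]]
wrist_force: [1.2, 0.1, 1.5]
gripper_width: 0.0094
finger_force: 1.6
```

```bash
python3 -m pendant '[[1,0,0,0,0],[1,0,0,-40,0],[1,0,0,-80,0],[1,0,0,-120,0],[1,-20,-20,-150,0],[1,-49,-50,-150,0],[1,-77,-80,-150,0],[1,-105,-110,-150,0],[1,-130,-140,-150,0],[1,-149,-164,-150,0]]' 10
python3 -m pendant '[[1,4,-40,0,-7],[1,8,-80,0,-14],[0,12,-120,0,-21],[-1,16,-160,0,-28],[-1,20,-200,0,-35],[-1,24,-240,0,-42],[-1,28,-280,0,-49],[-1,30,-320,0,-56],[-1,32,-360,0,-63],[-1,34,-400,0,-70]]' 10
python3 - <<'E'
from h import *
s=readout.get_state();p=s["tcp_pos"];R=np.array(s["orientation"]);print(np.round(R,3).tolist())
print("to pregrasp (tool mm)",1000*R.T@(np.array([.438,.249,.2])-p))
a=grab("scene");b=grab("top");cv2.imwrite("pics/s3.png",a);cv2.imwrite("pics/t3.png",b)
print("weight",onz("scene",(215.5,328),.015),"beaker",onz("scene",(193,350),.02))
cv2.imwrite("pics/c3.png",np.hstack([crop(a,335,80,130,130,3),crop(b,350,140,130,130,3)]))
E
```

```text
time: 3.95
tcp_pos: [0.3663, -0.2486, 0.2001]
orientation: [[1.0, 0.0, -0.002], [0.0, -1.0, 0.003], [-0.002, -0.003, -1.0]]
wrist_force: [-0.2, 0.5, 1.4]
gripper_width: 0.0002
finger_force: 0.0
time: 4.78
tcp_pos: [0.4013, 0.1508, 0.2011]
orientation: [[0.336, 0.942, -0.002], [0.942, -0.336, 0.0], [-0.0, -0.001, -1.0]]
wrist_force: [1.2, -0.1, 0.7]
gripper_width: 0.0503
finger_force: 0.0
[[0.336, 0.942, -0.002], [0.942, -0.336, 0.0], [-0.0, -0.001, -1.0]]
to pregrasp (tool mm) [104.801469     1.63421952   1.01847568]
weight [0.48924365 0.3664799  0.015     ] beaker [0.47936082 0.44310126 0.02      ]
```

View pics/c3.png

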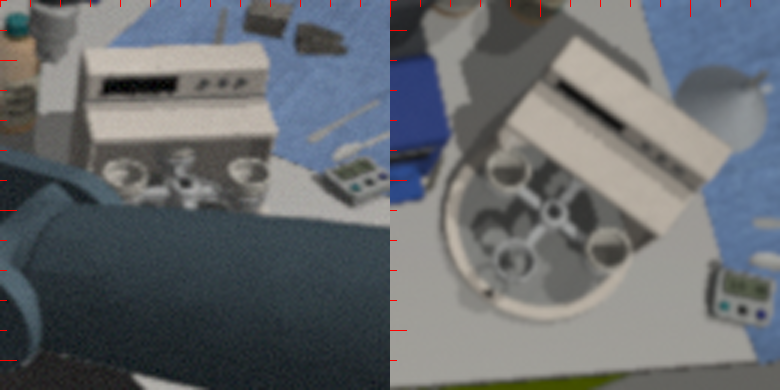

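Hub at top (404.3,210.3), seat (391.7,227), pointer (383,237), fixed crucibles (390,196.7) and (422.7,222.7). The seat now stands at the pointer. I'll check the angle and carry on to the crucible.

```bash
python3 - <<'E'
from h import *
hub=onz("top",(404.3,210.3),.075);print("hub",hub)
P={}
for n,p,z in(("seat",(391.7,227),.066),("cUL",(390,196.7),.086),("cR",(422.7,222.7),.086),("ptr",(383,237),.014)):
    q=onz("top",p,z);P[n]=q;d=q-hub;print(n,q,np.hypot(*d[:2]),np.degrees(np.arctan2(d[1],d[0])))
d=P["cUL"]-P["cR"];print("seat angle by sockets",np.degrees(np.arctan2(d[1],d[0]))+90,(P["cUL"]+P["cR"])/2)
for a,b,z in(((350+(570-390)/3,140+36/3),(350+(730-390)/3,140+150/3),.150),((350+(503-390)/3,140+127/3),(350+(660-390)/3,140+237/3),.111)):
    p,q=onz("top",a,z),onz("top",b,z);e=q-p;print(np.degrees(np.arctan2(e[1],e[0]))+270)
E
python3 -m pendant '[[-1,40,0,0,-7],[-1,75,1,0,-14],[-1,105,1.6,0,-21],[-1,105,1.6,0,-28],[-1,105,1.6,0,-35],[-1,105,1.6,0,-42],[-1,105,1.6,0,-49],[-1,105,1.6,0,-56],[-1,105,1.6,0,-63],[-1,105,1.6,0,-65]]' 10
```

```text
hub [ 0.56633873 -0.45921805  0.075     ]
seat [ 0.51732    -0.41475313  0.066     ] 0.06618130597983723 137.78880560119865
cUL [ 0.61122582 -0.41676471  0.086     ] 0.06178298150740282 43.40385763452916
cR [ 0.52000892 -0.50795811  0.086     ] 0.06724615031533744 -133.54772343784043
ptr [ 0.49630356 -0.39621936  0.014     ] 0.09420063343688093 138.02769142975762
seat angle by sockets 134.9926182181826 [ 0.56561737 -0.46236141  0.086     ]
137.42494580350325
138.52717217885552
time: 5.72
tcp_pos: [0.4394, 0.2458, 0.2008]
orientation: [[-0.709, 0.705, -0.002], [0.705, 0.709, -0.001], [0.001, -0.002, -1.0]]
wrist_force: [0.2, 0.7, -0.7]
gripper_width: 0.094
finger_force: 0.0
```

```bash
python3 -m pendant '[[-1,2,2,40,0],[-1,2,2,80,0],[-1,2,2,115,0],[-1,2,2,135,0],[-1,2,2,150,0],[-1,2,2,160,0],[-1,2,2,168,0],[-1,2,2,175,0]]' 3
python3 -m pendant '[[-1,0,0,6,0],[-1,0,0,12,0],[-1,0,0,18,0],[-1,0,0,19,0]]' 3
python3 - <<'E'
from h import *
a=grab("scene");b=grab("top");print(np.round(readout.get_state()["joint_positions"],2))
cv2.imwrite("pics/c4.png",np.hstack([crop(a,220,260,80,80,5),crop(b,150,220,80,80,5)]))
E
```

```text
time: 6.38
tcp_pos: [0.44, 0.2493, 0.0261]
orientation: [[-0.707, 0.707, -0.0], [0.707, 0.707, -0.0], [0.0, -0.0, -1.0]]
wrist_force: [0.6, -0.5, -0.7]
gripper_width: 0.0941
finger_force: 0.0
time: 6.72
tcp_pos: [0.4394, 0.2496, 0.0067]
orientation: [[-0.707, 0.707, -0.001], [0.707, 0.707, -0.0], [0.0, -0.001, -1.0]]
wrist_force: [0.4, -0.8, 0.2]
gripper_width: 0.0944
finger_force: 0.0
[ 0.29  0.19  2.03  0.    0.92 -0.49]
```

View pics/c4.png

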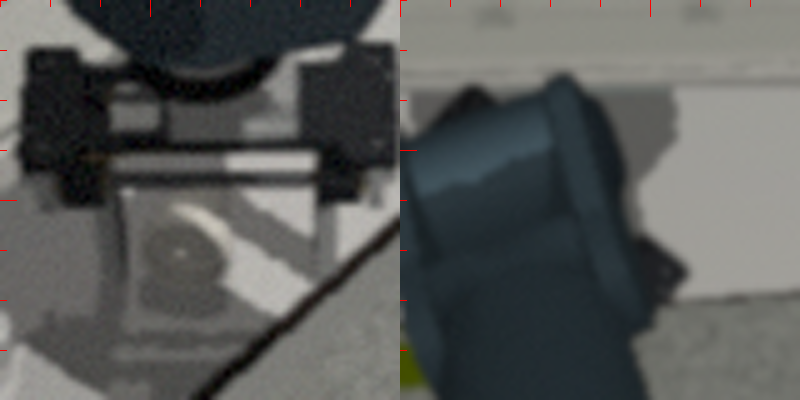

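The mouth (scene ≈(257,310)) sits between the two fingers (≈(243,300) and (285,300)). Close gently.

```bash
python3 -m pendant '[[0.2,0,0,0,0],[0.3,0,0,0,0],[0.4,0,0,0,0],[0.45,0,0,0,0],[0.5,0,0,0,0],[0.55,0,0,0,0],[0.6,0,0,0,0],[0.6,0,0,0,0],[0.6,0,0,0,0],[0.6,0,0,0,0]]' 3
```

```text
time: 7.65
tcp_pos: [0.4397, 0.2498, 0.0074]
orientation: [[-0.708, 0.707, -0.0], [0.707, 0.708, 0.0], [0.0, -0.0, -1.0]]
wrist_force: [0.2, 0.0, -0.7]
gripper_width: 0.0463
finger_force: 3.0
```

```bash
python3 -m pendant '[[0.6,0,0,-5,0],[0.6,0,0,-10,0],[0.6,0,0,-15,0],[0.6,0,0,-20,0],[0.6,0,0,-25,0],[0.6,0,0,-30,0],[0.6,0,0,-30,0]]' 3
python3 - <<'E'
from h import *
a=grab("scene")
cv2.imwrite("pics/c5.png",crop(a,220,260,80,80,6))
E
```

```text
time: 8.23
tcp_pos: [0.4406, 0.2501, 0.0388]
orientation: [[-0.708, 0.707, 0.002], [0.707, 0.708, 0.001], [-0.001, 0.002, -1.0]]
wrist_force: [-0.3, -0.3, -1.6]
gripper_width: 0.0458
finger_force: 3.0
```

View pics/c5.png

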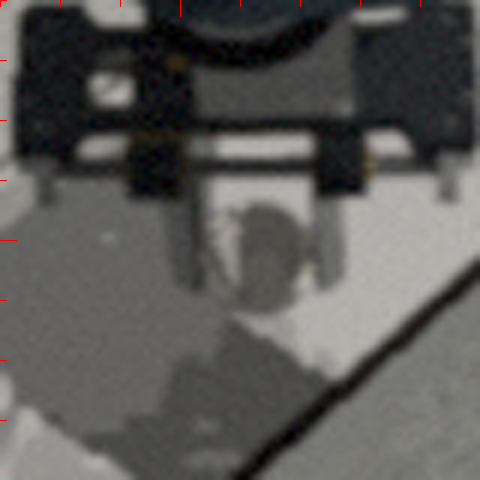

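The mouth now looks round (scene ≈(263,302)), so the crucible has already pivoted to about 55-60° in the light grip. I'll turn clear of the tester, then let bench drag bring the foot down under it.

```bash
python3 -m pendant '[[0.6,3,-1,0,7],[0.6,6,-2,0,14],[0.6,9,-3,0,21],[0.6,13,-4,0,28],[0.6,17,-6,0,35],[0.6,21,-7,0,42],[0.6,22,-7.5,0,45],[0.6,22,-7.5,0,45]]' 3
python3 -m pendant '[[0.6,0,0,4,0],[0.6,0,0,8,0],[0.6,-8,0,10,0],[0.6,-18,0,10.5,0],[0.6,-28,0,11,0],[0.6,-38,0,11,0],[0.6,-48,0,11,0],[0.6,-58,0,11,0],[0.6,-58,0,11,0]]' 3
python3 - <<'E'
from h import *
a=grab("scene");p=readout.get_state()["tcp_pos"];u,v=proj("scene",p).astype(int);print(u,v)
cv2.imwrite("pics/c6.png",crop(a,u-40,v-50,80,80,6))
E
```

```text
time: 8.95
tcp_pos: [0.4183, 0.26, 0.0371]
orientation: [[-0.0, 1.0, -0.001], [1.0, 0.0, -0.0], [-0.0, -0.001, -1.0]]
wrist_force: [-0.4, -0.0, -1.2]
gripper_width: 0.0461
finger_force: 3.0
time: 9.7
tcp_pos: [0.4188, 0.2002, 0.0263]
orientation: [[0.001, 1.0, -0.001], [1.0, -0.001, -0.001], [-0.001, -0.001, -1.0]]
wrist_force: [-0.1, 0.7, 0.3]
gripper_width: 0.0457
finger_force: 3.0
283 301
```

View pics/c6.png

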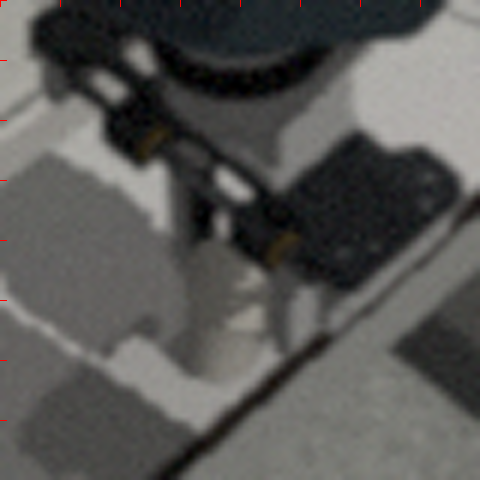

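It now looks upright in the pads (collar near disp (225,260), foot near (215,370)), and the bench carries its weight. Press the foot flat.

```bash
python3 -m pendant '[[0.6,-1,0,0.5,0],[0.6,-2,0,1,0],[0.6,-3,0,1.5,0],[0.6,-3,0,2,0],[0.6,-3,0,2,0],[0.6,-3,0,2,0]]' 3
python3 - <<'E'
from h import *
a=grab("scene");p=readout.get_state()["tcp_pos"]
X=p+[0,0,-p[2]]
print([(z,proj("scene",[p[0],p[1],z]).round(1)) for z in(0,.025,.05)])
u,v=proj("scene",p).astype(int);print(u,v)
cv2.imwrite("pics/c7.png",crop(a,u-25,v-30,50,50,10))
E
```

```text
time: 10.25
tcp_pos: [0.4193, 0.1992, 0.0248]
orientation: [[-0.001, 1.0, 0.001], [1.0, 0.001, 0.0], [0.0, 0.001, -1.0]]
wrist_force: [-0.2, -0.7, 5.5]
gripper_width: 0.046
finger_force: 3.0
[(0, array([284.3, 306.6])), (0.025, array([284.2, 301. ])), (0.05, array([284.1, 295.4]))]
284 301
```

View pics/c7.png

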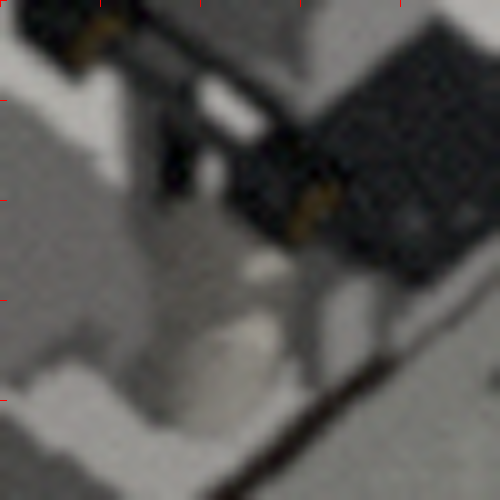

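The view is ambiguous: the foot seems about 4 px left of where an upright axis would put it. Porcelain is slightly warm against the neutral bench, so I'll test the tilt with a chroma mask.

Run:
```python
from h import *
a=np.mean([grab("scene").astype(float) for _ in range(6)],0)
np.save("a7.npy",a)
r=(a[:,:,2]-a[:,:,0]); g=a.mean(2)
sub=np.s_[288:320,266:300]
print("cols 266..299, rows 288.. R-B");print("\n".join(f"{288+i} "+" ".join(f"{int(x):2d}" for x in row) for i,row in enumerate(r[sub])))
print("gray/4");print("\n".join(f"{288+i} "+" ".join(f"{int(x/4):2d}" for x in row) for i,row in enumerate(g[sub])))
```

```text
cols 266..299, rows 288.. R-B
288  3  2  3  4  5  3  1  3  1  0  1  0  2  2  3  2  0 -1 -3 -3 -2 -2 -4 -1 -3 -2 -1  0 -1 -2 -3  0 -3 -2
289  2  4  4  2  3  3  1  2  1  0  2  0  3  4  3  1  0 -3  0 -3 -3 -1 -4  1  9 13  8  0  0 -3 -3 -4 -6 -3
290  2  2  2  4  4  2  1  1  0  1  0  2  3  5  4  1 -1 -2  0 -3 -3 -3  1  8 20 27 21  7 -2 -3 -3 -1 -1 -4
291  3  3  3  3  3  3  2  1 -1  1  4  4  5  5  4  2  0 -2 -2 -4 -3 -2  6 20 25 22 19  5 -3 -2 -4 -1 -3 -2
292  3  3  2  3  4  2  3  2  1  4  5  5  6  6  5  4  2  2 -1 -1 -1  5 17 21 15  6  1  1 -4 -1 -4 -3 -2  0
293  3  4  3  4  3  3  1  2  2  4  5  4  6  5  6  6  5  2  0  0 -3  6 20 22  8  0  0 -3 -2 -4  0 -4 -4  0
294  3  4  3  4  2  2  2  1  4  6  5  6  6  7  6  5  6  5  2  1  1  7 23 22  8  0 -1  1 -2  0 -4 -2 -1 -3
295  5  3  4  4  4  3  3  2  3  5  5  4  6  6  6  6  7  5  5  5  3  4 10 11  4  1  0 -1 -1 -3  0 -4 -4 -2
296  4  2  3  3  4  4  3  3  3  6  6  7  6  6  4  6  6  6  7  8  9  4  4  2  2  0  0  0 -3 -2 -1  0 -1 -2
297  3  3  4  4  3  2  2  2  5  6  6  7  6  6  7  6  7  9 10 11 11  8  4  2  0  0  3  0  0  0  1  0  0 -3
298  3  3 
[... 5020 characters left out ...]
9 30 30 31 32 34 35 36 31 23 13  7  7 12 20 26 29 28 29 29 29 29
314 36 36 36 36 37 36 36 35 34 33 33 31 30 30 30 32 34 36 35 32 24 14  6  6 12 20 26 28 29 28 29 28 28 29
315 35 36 37 36 36 36 36 36 36 36 36 35 35 34 35 35 36 35 30 23 14  7  6 11 20 26 28 29 28 29 29 28 28 28
316 29 34 36 37 36 36 36 36 36 36 36 36 36 36 36 37 35 29 21 13  7  7 12 20 26 28 29 29 28 28 29 29 29 29
317 22 29 34 36 36 36 37 36 36 36 36 37 36 37 37 36 31 20 11  5  5 11 20 26 28 29 29 29 28 29 29 29 30 29
318 18 22 29 34 35 36 37 36 36 36 36 36 37 36 32 27 19 10  6 10 14 20 26 28 29 29 29 29 28 28 29 30 30 30
319 17 18 21 25 30 34 36 36 36 37 36 36 35 31 23 15  8  6 12 20 25 27 29 29 28 28 28 28 29 29 29 30 30 29
```

The mask's foot is 13 mm towards +y of upright (px (280.5,~309.5) against (284.3,306.6)) while the collar is in place, so it over-rotated by about 15°. I'll bring the top back over the stuck foot edge and press straight down to level it.

```bash
cat > foot.py <<'E'
from h import *
a=np.mean([grab("scene").astype(float) for _ in range(5)],0)
s=readout.get_state();p=s["tcp_pos"]
e=proj("scene",[p[0],p[1],0]);print("upright foot px",e.round(1),"width",s["gripper_width"])
r=cv2.GaussianBlur(a[:,:,2]-a[:,:,0],(3,3),0)
u0,v0=int(e[0])-14,int(e[1])-4
for v in range(v0,v0+13):
    row=r[v,u0:u0+26]; print(v,u0,"|"," ".join(f"{x:3.0f}" for x in row))
E
python3 -m pendant '[[0.6,2,0,0,0],[0.6,4,0,0,0],[0.6,6,0,0,0],[0.6,8,0,0,0],[0.6,9,0,0.5,0],[0.6,9,0,1,0],[0.6,9,0,1,0]]' 3; python3 foot.py
```

```text
time: 11.18
tcp_pos: [0.419, 0.2082, 0.0235]
orientation: [[-0.001, 1.0, -0.0], [1.0, 0.001, 0.0], [0.0, -0.0, -1.0]]
wrist_force: [-1.8, 0.1, 3.6]
gripper_width: 0.0457
finger_force: 3.0
upright foot px [282.  308.8] width 0.04553407727659315
304 267 |   4   4   4   4   4   4   5   6   6   7   6   6   7   7   8   8   7   7   5   3   2   2   3   3   3   3
305 267 |   4   4   4   4   4   4   5   6   6   7   7   7   7   8   9   9   9   8   5   3   2   2   3   4   4   3
306 267 |   3   4   4   3   3   4   4   6   6   7   8   8   9   9  10  10  10   8   5   3   2   2   3   3   3   3
307 267 |   3   4   3   3   3   3   4   5   6   7   8   9   9  10  10  10  10   8   6   3   2   3   3   3   3   3
308 267 |   3   3   3   3   3   3   4   5   6   7   8   8   9  10   9   9   9   7   5   3   3   3   3   3   3   3
309 267 |   4   3   3   3   3   3   4   5   6   7   7   7   8   9   9   9   8   7   5   3   3   3   3   3   3   4
310 267 |   5   4   3   3   2   3   4   5   6   7   7   8   8   9   9   9   8   6   4   3   2   3   3   4   4   5
311 267 |   5   5   4   3   3   3   4   5   6   7   7   8   9   9   9   9   8   6   4   3   3   3   4   4   5   5
312 267 |   5   5   5   4   4   3   3   4   6   7   7   8   9   9   9   9   8   6   5   4   4   5   5   5   5   5
313 267 |   6   6   6   5   4   4   4   4   5   6   7   8   8   9   9   9   7   6   5   5   6   7   7   6   5   5
314 267 |   6   6   6   5   5   5   4   4   5   6   7   7   8   8   8   7   7   6   6   6   7   8   7   5   4   4
315 267 |   5   5   5   5   5   5   5   5   5   5   6   6   7   7   7   6   6   6   7   7   7   7   5   4   4   4
316 267 |   5   5   5   5   5   5   5   5   5   5   5   5   6   6   6   6   6   7   8   8   7   5   4   4   4   4
```

Foot offset is down to about 2 px and the grip height fell about 1.5 mm, as it should when flat. One firmer press, ease off, then let go and check.

```bash
python3 -m pendant '[[0.6,0,0,0.7,0],[0.6,0,0,1.4,0],[0.6,0,0,1.4,0],[0.6,0,0,1.4,0]]' 3
python3 -m pendant '[[0.6,0,0,-1,0],[0.6,0,0,-2,0],[0.6,0,0,-2,0],[0.6,0,0,-2,0]]' 3; python3 foot.py
```

```text
time: 11.77
tcp_pos: [0.4189, 0.208, 0.022]
orientation: [[-0.001, 1.0, -0.0], [1.0, 0.001, -0.0], [-0.0, -0.0, -1.0]]
wrist_force: [-0.0, 0.5, 4.0]
gripper_width: 0.0464
finger_force: 3.0
time: 12.1
tcp_pos: [0.4185, 0.2078, 0.0236]
orientation: [[-0.001, 1.0, -0.001], [1.0, 0.001, -0.0], [-0.0, -0.001, -1.0]]
wrist_force: [-0.3, 0.3, -0.6]
gripper_width: 0.0457
finger_force: 3.0
upright foot px [282.  308.8] width 0.04593173501769679
304 268 |   4   4   4   4   5   5   6   7   7   6   6   7   7   8   8   8   7   5   4   2   2   2   3   3   3   2
305 268 |   4   4   4   4   5   5   6   6   6   6   6   7   8   8   9   9   8   6   4   2   2   2   3   3   3   2
306 268 |   4   4   3   4   4   5   5   6   6   7   7   8   9   9  10  10   8   6   3   2   2   2   3   3   3   3
307 268 |   3   3   3   3   4   4   5   6   6   7   8   9   9  10  10  10   8   6   3   2   2   2   3   3   3   3
308 268 |   3   3   3   3   3   4   5   6   7   7   8   9   9   9   9   9   7   5   3   2   2   3   3   3   3   3
309 268 |   4   3   3   3   3   4   5   6   7   7   7   8   8   9   9   8   6   5   3   2   2   3   3   4   4   4
310 268 |   4   4   3   3   4   4   4   6   7   7   7   8   8   9   9   8   6   5   4   3   3   3   3   4   4   5
311 268 |   5   4   3   3   3   4   4   6   7   7   8   8   9   9   9   7   6   5   4   3   3   4   4   5   5   5
312 268 |   5   5   4   4   4   4   4   5   6   7   8   8   9   9   9   7   6   5   5   4   4   5   6   6   5   4
313 268 |   5   5   5   5   4   4   4   5   6   7   8   9   9   9   8   7   6   6   5   6   6   6   6   6   5   4
314 268 |   5   5   5   5   5   5   4   5   6   6   7   8   8   8   7   6   6   6   6   7   8   6   5   5   4   4
315 268 |   5   5   5   6   5   5   5   5   5   6   6   6   7   6   6   6   6   6   7   8   7   6   4   4   4   4
316 268 |   5   5   5   5   5   5   5   5   5   5   5   6   6   5   5   6   6   7   8   8   6   4   4   4   4   4
```

Run:
```python
from h import *
a=np.mean([grab("scene").astype(float) for _ in range(6)],0)
r=cv2.GaussianBlur(a[:,:,2]-a[:,:,0],(1,3),0);g=a.mean(2)
for v in range(290,317): print(v,"|"," ".join(f"{x:2.0f}" for x in r[v,264:292]),"|"," ".join(f"{x/4:2.0f}" for x in g[v,264:292]))
```

```text
290 |  3  3  4  4  4  3  2  1  1  2 -0 -0  2  3  3  1 -3 -3 -4 -3 -4 -3 -3 -1 -2 -2 -2 -3 | 24 25 29 34 33 25 17 13  8  3  1  3 13 21 22 12  7  6  7  7  4  5  4  3  3  3  4  5
291 |  3  3  3  3  4  3  2  1  0  1  1  1  4  4  4  1 -2 -3 -4 -3 -2 -3 -2  1  3  3  0 -4 | 24 25 25 27 28 24 18 13  9  4  3  8 14 20 20 10  6  6  7  7  6  5  3  3  4  4  3  5
292 |  3  3  4  3  3  3  1  2  1  2  3  4  6  5  4  1 -2 -3 -4 -4 -2 -2  4 10 14 13  6 -2 | 24 24 24 24 24 20 17 14  9  6  9 15 18 19 15  8  4  5  5  7  7  5  4  5  7  7  6  6
293 |  4  3  4  3  3  2  2  2  2  4  4  5  6  5  4  1 -2 -2 -4 -4 -2  2 15 20 21 19 10  0 | 25 25 24 24 22 19 16 15 11 12 15 18 19 19 13  6  3  4  4  6  6  6  6  9 10  9  8  7
294 |  4  4  4  3  3  2  2  2  3  5  5  6  6  6  5  2 -0 -0 -2 -3 -1  8 23 23 16 13  7 -1 | 24 25 24 24 23 19 17 15 14 16 18 19 19 19 16 10  6  3  4  5  4  6  8 10 10  9  8  6
295 |  4  4  4  4  3  2  2  3  4  6  6  6  6  6  6  5  3  1  0 -3  2 17 27 19  8  4  1 -2 | 25 24 24 24 23 19 16 16 17 18 18 19 19 20 19 17 12  6  2  3  5  7  9 10  9  8  6  5
296 |  4  4  5  4  3  3  2  3  5  6  6  6  6
[... 2951 characters left out ...]
 |  5  5  5  6  5  5  5  4  4  3  4  4  6  7  8  8  9  8  8  6  5  6  5  5  6  7  7  5 | 37 37 37 37 37 37 36 33 29 23 19 19 20 23 25 28 29 30 31 33 36 35 30 21 13  8  7 12
314 |  5  5  6  5  6  6  5  5  5  4  4  4  5  6  7  7  7  7  7  5  5  6  6  6  8  7  6  5 | 37 37 37 37 37 37 37 37 35 30 26 25 25 26 28 30 32 33 35 36 36 32 24 14  7  7 13 20
315 |  4  5  5  5  5  6  5  5  5  4  5  4  5  5  5  6  6  6  6  5  6  6  7  7  7  5  4  4 | 34 35 36 37 37 37 37 37 37 36 35 34 34 34 35 35 36 36 37 35 31 24 14  8  7 13 21 27
316 |  4  4  4  5  5  5  5  5  5  5  5  5  5  5  5  6  6  5  5  6  6  7  8  7  5  4  4  3 | 24 26 30 35 37 37 37 37 37 36 37 37 37 37 37 37 37 38 36 29 21 13  8  6 12 20 27 28
```

The collar-to-foot offset gives about 8° of residual tilt, inside the 20° limit. One more small push back under light load, then release.

```bash
python3 -m pendant '[[0.6,0,0,1.5,0],[0.6,0,0,2.5,0],[0.6,1.5,0,2.8,0],[0.6,3,0,2.8,0],[0.6,4.5,0,2.8,0],[0.6,6,0,2.5,0],[0.6,6,0,2,0],[0.6,6,0,2,0]]' 3
python3 - <<'E'
from h import *
a=np.mean([grab("scene").astype(float) for _ in range(4)],0)
r=cv2.GaussianBlur(a[:,:,2]-a[:,:,0],(1,3),0);print(proj("scene",[*readout.get_state()["tcp_pos"][:2],0]))
for v in (299,301,303,305,307,309,311,312,313,314,315,316): print(v,"|"," ".join(f"{x:2.0f}" for x in r[v,264:292]))
E
```

```text
time: 13.32
tcp_pos: [0.4187, 0.2141, 0.0219]
orientation: [[-0.001, 1.0, -0.0], [1.0, 0.001, -0.0], [-0.0, -0.0, -1.0]]
wrist_force: [-0.1, 0.1, -1.8]
gripper_width: 0.0457
finger_force: 3.0
[280.36337021 310.23572766]
299 |  4  4  4  4  3  4  5  7  5  6  6  7  6  5  6  5  4  1  2 14 19 12  3  0  0 -3 -0 -3
301 |  4  4  5  3  4  4  5  6  6  6  6  6  7  7  6  6  6  5  4  3  3  3  2  0  0 -0  0 -2
303 |  4  3  5  4  4  5  5  5  7  5  7  7  7  7  7  7  7  7  6  5  3  2  2  1  2  3  2  2
305 |  4  3  4  4  3  4  4  5  6  7  6  5  6  7  7  7  7  7  6  6  3  2  2  2  2  3  4  2
307 |  2  3  4  3  4  4  3  4  4  6  7  6  6  7  7  8 10 10  8  7  4  2  2  3  3  4  4  4
309 |  3  3  4  3  3  3  2  3  4  6  7  7  8  8  9  9 10  9  8  5  4  2  2  3  3  3  3  3
311 |  5  4  4  3  3  3  3  2  3  5  6  5  7  8  8  9 10  8  7  4  4  2  2  3  3  3  4  3
312 |  6  4  5  4  4  4  3  3  3  3  6  6  7  7  8  9  9  8  6  5  4  2  2  3  4  5  6  4
313 |  6  5  5  5  4  5  4  3  4  3  5  6  6  7  8  9  8  8  7  6  4  2  2  3  4  6  6  4
314 |  6  5  5  6  5  5  4  4  5  4  4  5  6  6  8  8  8  8  7  6  5  4  4  5  5  6  5  5
315 |  5  5  5  6  6  6  5  5  5  6  4  5  6  5  7  8  7  7  6  6  6  5  6  7  6  5  4  4
316 |  4  4  4  5  6  6  5  5  6  6  5  6  5  5  6  6  6  5  6  6  7  7  7  7  5  4  4  5
```

Collar-to-foot offset is now 8.7 px against 9.2 for upright, so it is essentially vertical. Release.

```bash
python3 -m pendant '[[0.5,0,0,0,0],[0.4,0,0,0,0],[0.2,0,0,0,0],[0,0,0,0,0],[-0.4,0,0,0,0],[-0.4,0,0,0,0],[-0.4,0,0,0,0],[-0.4,0,0,0,0]]' 3
python3 - <<'E'
from h import *
a=np.mean([grab("scene").astype(float) for _ in range(4)],0)
r=cv2.GaussianBlur(a[:,:,2]-a[:,:,0],(1,3),0);print(proj("scene",[*readout.get_state()["tcp_pos"][:2],0]))
for v in range(296,318,2): print(v,"|"," ".join(f"{x:2.0f}" for x in r[v,262:300]))
E
```

```text
time: 14.18
tcp_pos: [0.4191, 0.214, 0.0222]
orientation: [[-0.001, 1.0, 0.0], [1.0, 0.001, 0.0], [0.0, 0.0, -1.0]]
wrist_force: [0.5, -0.2, -0.2]
gripper_width: 0.0653
finger_force: 0.0
[280.30930243 310.22280849]
296 |  4  4  3  2  3  2 -0 -1  2  5  6  6  6  7  7  7  7  5  2 -2 -1 -3 -2 -2 -0 -2 -0 -3 -0 -1 -0 -3 -2 -3 -3 -2 -5 -1
298 |  4  3  4  3  3  2  2  3  3  6  6  6  6  7  6  7  6  5  3 -1 -3 -4 -1 -1  3 11 13  2  0 -2 -2 -0 -1 -2 -2 -2 -4 -3
300 |  4  3  4  4  3  5  4  4  5  6  7  7  6  7  7  6  6  5  5  3  2  1 -3  5 18 25 18  4 -3 -1 -1 -3 -2  1 -1 -2 -4 -1
302 |  5  4  3  3  4  4  4  5  5  7  6  6  6  7  7  7  6  6  6  6  5  4  2  1 11 13  8  1 -0  0 -1  1 -1 -2 -3  1  0  1
304 |  5  4  4  4  3  4  4  4  5  7  6  6  7  6  6  7  6  7  6  5  6  7  6  5  4  3  3  1  1  2  3  1  1 -1  0  0  2  2
306 |  4  3  2  4  2  3  3  5  5  6  6  6  6  6  6  7  7  8  7  7  8  7  7  7  5  4  3  2  2  3  2  2  1  1  2  2  3  3
308 |  2  3  3  3  2  3  2  3  4  6  6  6  6  7  8  8 10 11 11 11 10  7  6  5  4  3  2  2  2  2  2  1  2  2  2  4  4  4
310 |  3  3  3  4  2  2  3  3  3  4  5  5  6  7  8  9 10 10 11 11  9  6  6  6  5  3  3  2  3  4  2  2  3  3  3  4  4  4
312 |  5  4  4  2  3  4  4  4  4  3  4  5  5  7  7  8  9  9  8  8  6  4  4  5  5  4  2  2  2  3  3  3  3  3  4  5  4  4
314 |  3  4  4  5  5  6  6  5  4  4  3  4  4  6  5  7  7  8  7  6  5  4  5  6  6  5  2  0  3  4  4  3  4  4  4  5  4  4
316 |  3  3  4  3  4  5  6  6  5  5  5  6  5  5  5  6  6  6  5  4  4  5  7  6  7  4  3  3  3  3  4  4  4  5  4  4  5  5
```

Standing upright: collar cols 270-287 and foot 274-283 share the same centre. Rise and locate it for the second grasp.

```bash
python3 -m pendant '[[-0.4,0,0,-15,0],[-0.6,0,0,-35,0],[-1,0,0,-70,0],[-1,0,0,-105,0],[-1,0,0,-135,0],[-1,0,0,-135,0]]' 3
python3 - <<'E'
from h import *
a=np.mean([grab("scene").astype(float) for _ in range(5)],0)
r=cv2.GaussianBlur(a[:,:,2]-a[:,:,0],(3,3),0);g=a.mean(2)
print(onz("scene",(278.6,311),0))
for v in range(284,318,2): print(v,"|"," ".join(f"{x:2.0f}" for x in r[v,264:296]),"|"," ".join(f"{x/4:2.0f}" for x in g[v,264:296]))
cv2.imwrite("pics/s8.png",a.astype(np.uint8))
E
```

```text
time: 14.88
tcp_pos: [0.4231, 0.2151, 0.164]
orientation: [[-0.001, 1.0, 0.012], [1.0, 0.001, 0.003], [0.003, 0.012, -1.0]]
wrist_force: [1.1, 1.0, 0.3]
gripper_width: 0.093
finger_force: 0.0
[0.42041585 0.2186475  0.        ]
284 |  3  3  3  3  3  2  2  3  3  4  4  4  5  5  5  5  5  5  5  6  6  6  6  6  6  6  5  4  3  2  3  3 | 24 24 24 24 24 24 24 24 25 28 34 39 42 42 42 42 42 42 42 42 42 42 42 42 42 39 32 24 18 18 20 22
286 |  3  2  3  2  2  2  2  3  4  5  5  5  5  5  5  6  6  6  6  6  6  6  6  6  6  6  6  5  4  3  4  4 | 24 24 23 24 24 24 24 26 31 37 41 42 42 42 42 42 42 42 42 42 42 42 42 42 42 41 37 31 24 23 26 29
288 |  2  2  2  2  3  3  4  5  5  6  5  5  5  6  6  6  6  6  6  6  6  7  7  7  7  7  6  5  5  5  6  6 | 24 24 24 24 24 25 29 36 41 42 42 42 42 42 42 42 42 42 42 43 42 42 42 42 42 42 42 40 36 36 38 40
290 |  2  3  3  3  4  4  5  6  6  6  6  6  7  7  6  6  7  6  6  7  7  6  6  6  6  6  6  6  7  7  6  6 | 24 24 24 24 27 31 37 41 42 42 42 42 42 42 42 42 43 42 42 42 42 42 42 42 42 42 42 42 43 43 42 42
292 |  3  3  3  4  5  6  6  6  6  6  6  6  7  7  7  7  7  7  7  7  7  6  
[... 1826 characters left out ...]
 5 | 24 24 24 24 23 24 24 22 20 20 22 24 27 28 29 31 32 32 32 32 37 41 43 43 42 38 30 21 12  7 10 14
312 |  4  4  4  5  5  5  4  4  4  4  5  6  7  7  8  8  9  9  9  8  7  7  7  7  7  7  7  7  6  5  4  4 | 27 28 29 28 26 24 23 23 20 18 18 19 22 24 25 26 27 28 29 32 38 42 41 36 27 17  9  7 12 20 27 29
314 |  4  5  5  6  6  6  5  4  4  5  5  6  6  7  8  8  9  9  8  7  6  7  7  7  8  7  6  4  4  4  4  4 | 27 30 35 40 41 38 36 30 24 22 21 19 19 22 24 26 27 29 32 35 38 36 27 16  8  7 12 21 26 29 28 28
316 |  3  4  4  4  5  5  5  5  5  5  5  5  5  6  7  7  7  7  6  6  6  7  7  7  5  4  4  4  4  4  5  5 | 24 24 24 26 29 32 35 36 36 36 36 34 33 31 31 32 34 35 34 28 20 13  7  7 12 19 26 28 29 29 29 29
```

The rim ellipse shows clean: cols 269-287, rows 293.5-308.5, ratio 0.83 as for an upright mouth. Refine the position and work out the approach.

Run:
```python
from h import *
a=cv2.imread("pics/s8.png").astype(float)
q=onz("scene",(278.1,301),.05);f=onz("scene",(278.6,311),0)
b=np.mean([grab("top").astype(float) for _ in range(3)],0); e=proj("top",q);print(q,f,e)
s=readout.get_state();R=np.array(s["orientation"]);c=(q+f)/2
print(s["tcp_pos"],np.round(R,3).tolist(),1000*R.T@(np.array([c[0],c[1],.025])-s["tcp_pos"]))
```

```text
[0.41814894 0.22123323 0.05      ] [0.42041585 0.2186475  0.        ] [192.6031417  273.74050083]
[0.41800387 0.21376621 0.15551225] [[-0.001, 1.0, -0.003], [1.0, 0.001, -0.001], [-0.001, -0.003, -1.0]] [  6.26093229   1.66252809 130.50378542]
```

```bash
python3 -m pendant '[[-0.5,3,1,35,0],[-0.4,6.3,1.7,65,0],[-0.4,6.3,1.7,85,0],[-0.4,6.3,1.7,100,0],[-0.4,6.3,1.7,110,0],[-0.4,6.3,1.7,118,0],[-0.4,6.3,1.7,123.5,0],[-0.4,6.3,1.7,123.5,0]]' 3
python3 -m pendant '[[0,0,0,0,0],[0.2,0,0,0,0],[0.35,0,0,0,0],[0.45,0,0,0,0],[0.5,0,0,0,0],[0.55,0,0,0,0],[0.6,0,0,0,0],[0.6,0,0,0,0]]' 3
python3 -m pendant '[[0.8,0,0,0,0],[0.8,0,0,0,0],[0.8,0,0,0,0]]' 15
```

```text
time: 15.95
tcp_pos: [0.4202, 0.2202, 0.0328]
orientation: [[-0.001, 1.0, -0.001], [1.0, 0.001, -0.0], [-0.0, -0.001, -1.0]]
wrist_force: [-0.1, -0.7, -0.5]
gripper_width: 0.0659
finger_force: 0.0
time: 16.62
tcp_pos: [0.4206, 0.2204, 0.0338]
orientation: [[-0.001, 1.0, -0.0], [1.0, 0.001, 0.0], [0.0, -0.0, -1.0]]
wrist_force: [-1.1, 0.4, 3.2]
gripper_width: 0.0462
finger_force: 3.0
time: 16.87
tcp_pos: [0.4206, 0.2204, 0.0338]
orientation: [[-0.001, 1.0, -0.0], [1.0, 0.001, 0.0], [0.0, -0.0, -1.0]]
wrist_force: [-2.2, -0.2, 6.2]
gripper_width: 0.0458
finger_force: 15.0
```

Grasped by the collar at 46 mm. Lift and go back by the same drawn-in route.

```bash
python3 -m pendant '[[0.8,0,0,-12,0],[0.8,0,0,-40,0],[0.8,0,0,-75,0],[0.8,0,0,-110,0],[0.8,-10,-3,-145,0],[0.8,-35,-10,-165,0],[0.8,-70,-18,-165,0],[0.8,-105,-20,-165,0],[0.8,-140,-22,-165,0],[0.8,-175,-25,-165,0]]' 15
python3 -m pendant '[[0.8,-35,-3,0,4],[0.8,-70,-6,0,8],[0.8,-105,-9,0,12],[0.8,-140,-12,0,17],[0.8,-175,-15,0,22],[0.8,-210,-18,0,27],[0.8,-245,-21,0,32],[0.8,-275,-23,0,37],[0.8,-295,-24,0,42],[0.8,-295,-24,0,42.6]]' 15
python3 - <<'E'
from h import *
s=readout.get_state();p=s["tcp_pos"];R=np.array(s["orientation"]);print(np.round(R,3).tolist())
print(1000*R.T@(np.array([.5174,-.4152,.2])-p))
b=np.mean([grab("top").astype(float) for _ in range(6)],0);cv2.imwrite("pics/t9.png",b.astype(np.uint8));np.save("t9.npy",b)
g=b.mean(2)
for v in range(216,242): print(v," ".join(f"{x/4:2.0f}" for x in g[v,374:412]))
E
```

```text
time: 17.7
tcp_pos: [0.3952, 0.0439, 0.1981]
orientation: [[-0.001, 1.0, 0.001], [1.0, 0.001, -0.0], [-0.0, 0.001, -1.0]]
wrist_force: [-0.1, 0.6, -1.3]
gripper_width: 0.0456
finger_force: 15.0
time: 18.53
tcp_pos: [0.3712, -0.2528, 0.1979]
orientation: [[0.681, 0.732, -0.001], [0.732, -0.681, -0.001], [-0.001, -0.0, -1.0]]
wrist_force: [-0.7, 1.1, -1.3]
gripper_width: 0.0455
finger_force: 15.0
[[0.681, 0.732, -0.001], [0.732, -0.681, -0.001], [-0.001, -0.0, -1.0]]
[-19.26447565 217.69222299  -2.07553938]
216 32 30 26 21 19 19 20 21 24 27 27 27 26 24 19 16 19 24 25 25 25 26 26 29 35 39 38 35 31 30 30 28 26 29 35 39 39 34
217 32 32 30 25 21 20 21 24 28 31 31 31 30 29 25 20 20 24 25 26 26 26 30 35 39 40 37 33 29 28 27 25 23 23 28 34 37 34
218 33 32 31 28 22 21 23 28 31 32 32 32 32 31 29 25 22 25 27 27 26 28 34 39 40 38 34 29 26 26 26 25 24 21 21 26 31 31
219 34 32 32 29 24 22 25 30 32 32 32 32 32 32 31 30 29 31 31 30 29 31 37 39 38 34 29 27 26 26 26 26 25 24 20 20 23 25
220 34 32 32 30 27 25 26 30 31 31 31 32 32 34 35 34 34 34 34 34 34 35 39 38 35 30 27 26 26 25 26 26 26 25 22 17 17 18
[... 1778 characters left out ...]
12 14 19 25 31 34 34 31 27 29 33 32 29 28 30 32 32 32 32 32 32 32 32 32 32 31 29 27 26 26 26 26 26 26 26 25 26
237 14 13 12 13 17 22 25 23 19 20 28 34 33 31 30 31 32 32 32 32 32 32 32 32 32 32 32 30 28 26 26 26 26 26 26 26 26 26
238 15 14 12 11 11 14 17 17 16 19 29 35 35 35 35 34 33 33 32 32 32 32 32 32 32 32 32 31 29 27 26 26 26 26 26 26 26 26
239 16 15 14 12 11 11 12 14 16 22 30 36 38 40 41 39 37 35 34 33 32 32 32 32 32 33 32 32 31 29 27 26 26 26 26 26 27 28
240 16 16 15 14 12 11 10 11 14 21 29 36 40 43 44 44 42 40 39 37 35 34 33 33 33 33 33 33 32 31 29 28 28 28 28 29 31 34
241 17 16 16 15 14 13 11 10 11 15 22 31 39 43 45 45 45 44 43 42 40 39 38 37 36 36 36 35 35 35 34 34 34 34 34 36 38 41
```

The seat ring is centred near top (391.6,226), and the lift pin shows through the bore near (392.4,227). Compare them at their heights.

Run:
```python
from h import *
b=np.load("t9.npy");g=b.mean(2)
pin=onz("top",(392.4,227.2),.031);print("pin",pin)
# ring: radial profile about guess, find bright ring peak per direction
c=np.array([391.6,226.0])
G=cv2.resize(g.astype(np.float32),None,fx=1,fy=1)
pts=[]
for t in np.radians(range(0,360,15)):
    rr=np.arange(4.5,9,.1);x=c[0]+rr*np.cos(t);y=c[1]+rr*np.sin(t)
    p=cv2.remap(G,x.astype(np.float32)[None],y.astype(np.float32)[None],cv2.INTER_CUBIC)[0]
    d=np.gradient(p);i=d.argmax();pts.append([x[i],y[i]]);
el=cv2.fitEllipse(np.array(pts,np.float32));print("inner edge ellipse",el)
for z in(.066,): print("seat",onz("top",el[0],z),onz("top",c,z))
hub=np.array([.566,-.460])
for q in(pin,onz("top",el[0],.066),onz("top",c,.066)):
    d=q[:2]-hub;print(np.hypot(*d),np.degrees(np.arctan2(d[1],d[0])))
```

```text
pin [ 0.52314223 -0.42636381  0.031     ]
inner edge ellipse ((391.5235900878906, 226.80726623535156), (10.951807022094727, 12.509981155395508), 169.73025512695312)
seat [ 0.51797948 -0.41427752  0.066     ] [ 0.52055253 -0.41485876  0.066     ]
0.05448102242963786 141.874014048435
0.06630622386207057 136.4042783053557
0.06405625769140927 135.1936898697669
```

Run:
```python
from h import *
g=np.load("t9.npy").mean(2).astype(np.uint8)
L=cv2.createLineSegmentDetector().detect(g[140:250,375:470])[0][:,0]+[375,140,375,140]
for l in L:
    n=np.hypot(l[2]-l[0],l[3]-l[1])
    if n<14: continue
    o=[]
    for z in(.111,.15):
        d=onz("top",l[2:],z)-onz("top",l[:2],z);o.append(np.degrees(np.arctan2(d[1],d[0]))%90)
    print(l.round(1),round(n,1),np.round(o,1))
def ring(c,r0,r1,sgn):
    pts=[]
    for t in np.radians(range(0,360,10)):
        rr=np.arange(r0,r1,.1);x=c[0]+rr*np.cos(t);y=c[1]+rr*np.sin(t)
        p=cv2.remap(g.astype(np.float32),x.astype(np.float32)[None],y.astype(np.float32)[None],cv2.INTER_CUBIC)[0]
        pts.append([x[p.argmax()],y[p.argmax()]])
    return cv2.fitEllipse(np.array(pts,np.float32))
P={}
for n,c,z in(("cUL",(390,196.7),.086),("cR",(422.7,222.7),.086),("seat",(391.6,226.4),.066)):
    e=ring(c,4.5,8.5,1);P[n]=onz("top",e[0],z);print(n,np.round(e[0],1),np.round(e[1],1),P[n])
d=P["cUL"]-P["cR"];m=(P["cUL"]+P["cR"])/2;print(np.linalg.norm(d),np.degrees(np.arctan2(d[1],d[0]))+90,m)
d=P["seat"]-m;print(np.hypot(d[0],d[1]),np.degrees(np.arctan2(d[1],d[0])))
```

```text
[404.3 163.2 454.6 199. ] 61.8 [47.7 47.7]
[394.2 184.6 415.8 200.4] 26.7 [47.3 47.3]
[430.3 224.2 409.4 241.9] 27.4 [34.9 34.9]
[448.6 204.7 400.7 168. ] 60.3 [45.7 45.7]
[398.  166.8 385.6 184. ] 21.2 [48.8 48.8]
[454.1 244.4 455.2 226.9] 17.5 [77.5 77.5]
[415.8 200.9 440.4 218.5] 30.2 [47.9 47.9]
[462.7 188.7 412.1 152. ] 62.5 [46.9 46.9]
[458.7 229.3 457.4 244.3] 15.1 [76.1 76.1]
[408.1 241.9 385.4 238.5] 23.0 [77.3 77.3]
[408.  143.3 436.5 163.6] 35.0 [47.4 47.4]
[468.6 169.4 454.8 174.5] 14.8 [16.5 16.5]
[393.1 245.4 413.2 244.4] 20.1 [88.5 88.5]
[404.5 144.3 389.2 157.9] 20.4 [37.5 37.5]
[459.  223.2 453.3 204.7] 19.4 [7.9 7.9]
[440.9 165.5 432.  140.6] 26.5 [10.3 10.3]
[452.  160.9 468.5 163.7] 16.6 [75.5 75.5]
[375.1 189.  387.6 174. ] 19.5 [45.4 45.4]
cUL [389.5 196.4] [12.7 14.3] [ 0.61223739 -0.41534046  0.086     ]
cR [423.2 223.6] [13.1 14.6] [ 0.51699878 -0.50921529  0.086     ]
seat [391.6 226.6] [13.5 14.3] [ 0.51859099 -0.41474254  0.066     ]
0.13372687755473003 134.58682047729812 [ 0.56461809 -0.46227788  0.086     ]
0.06616722743234293 134.07646333192363
```

The loader axis fits at 137.3° and the seat at about 134.9°, so the wheel is some 2.5° past the mark. I'll lower the crucible where the seat is now, then nudge the wheel back counter-clockwise by about 2.9 mm while still holding the collar.

```bash
python3 -m pendant '[[0.8,-2,30,0,0],[0.8,-5,65,0,0],[0.8,-8,100,0,0],[0.8,-11,135,0,0],[0.8,-14,170,0,0],[0.8,-17.5,200,0,0],[0.8,-17.5,218,0,0],[0.8,-17.5,218,0,0]]' 15
python3 -m pendant '[[0.8,0,0,30,0],[0.8,0,0,60,0],[0.8,0,0,80,0],[0.8,0,0,90,0],[0.8,0,0,95,0],[0.8,0,0,98,0],[0.8,0,0,98,0]]' 15
```

```text
time: 19.5
tcp_pos: [0.5226, -0.411, 0.1981]
orientation: [[0.675, 0.737, 0.001], [0.737, -0.675, -0.001], [-0.0, 0.001, -1.0]]
wrist_force: [-0.8, 0.8, -0.9]
gripper_width: 0.045
finger_force: 15.0
time: 20.08
tcp_pos: [0.521, -0.41, 0.1015]
orientation: [[0.676, 0.737, 0.001], [0.737, -0.676, -0.001], [-0.0, 0.001, -1.0]]
wrist_force: [-0.2, 0.0, -1.3]
gripper_width: 0.0457
finger_force: 15.0
```

```bash
python3 -m pendant '[[0.8,-2.5,0.5,0,0],[0.8,-4.5,1,0,0],[0.8,-4.5,1,0,0],[0.8,-4.5,1,4,0],[0.8,-4.5,1,8,0],[0.8,-4.5,1,12,0],[0.8,-4.5,1,16,0],[0.8,-4.5,1,16,0]]' 15
```

```text
time: 20.75
tcp_pos: [0.5177, -0.4133, 0.083]
orientation: [[0.676, 0.737, -0.002], [0.737, -0.676, 0.002], [0.0, -0.002, -1.0]]
wrist_force: [-0.2, 0.1, -1.1]
gripper_width: 0.0458
finger_force: 15.0
```

```bash
python3 -m pendant '[[0.8,0,0,2,0],[0.8,0,0,4,0],[0.8,0,0,6,0],[0.8,0,0,8,0],[0.8,0,0,8,0]]' 15; python3 -m pendant '[[0.8,0,0,1,0],[0.8,0,0,2,0],[0.8,0,0,3,0],[0.8,0,0,3,0]]' 15
```

```text
time: 21.17
tcp_pos: [0.5184, -0.4141, 0.0763]
orientation: [[0.676, 0.736, 0.0], [0.736, -0.676, -0.0], [0.0, 0.0, -1.0]]
wrist_force: [0.8, -0.4, -2.0]
gripper_width: 0.0456
finger_force: 15.0
time: 21.5
tcp_pos: [0.5187, -0.4144, 0.0738]
orientation: [[0.676, 0.736, 0.001], [0.736, -0.676, -0.001], [0.0, 0.001, -1.0]]
wrist_force: [1.5, -0.5, -1.4]
gripper_width: 0.0455
finger_force: 15.0
```

```bash
python3 -m pendant '[[0.8,0,0,1,0],[0.8,0,0,2,0],[0.8,0,0,3,0],[0.8,0,0,3,0]]' 15; python3 -m pendant '[[0.8,0,0,0.7,0],[0.8,0,0,1.4,0],[0.8,0,0,1.4,0]]' 15
```

```text
time: 21.83
tcp_pos: [0.519, -0.4146, 0.0711]
orientation: [[0.676, 0.736, 0.002], [0.736, -0.676, -0.001], [0.0, 0.002, -1.0]]
wrist_force: [3.2, -1.4, 2.0]
gripper_width: 0.0455
finger_force: 15.0
time: 22.08
tcp_pos: [0.5191, -0.4148, 0.0701]
orientation: [[0.676, 0.737, 0.002], [0.737, -0.676, -0.002], [-0.0, 0.003, -1.0]]
wrist_force: [3.6, -1.1, 3.5]
gripper_width: 0.0458
finger_force: 15.0
```

Nearly home, with light contact. Ease the radial offset (+1 mm), nudge the wheel counter-clockwise (-3 mm in tool x), then press the last bit.

```bash
python3 -m pendant '[[0.8,-1,0.5,0,0],[0.8,-2,1,0,0],[0.8,-3,1,0,0],[0.8,-3,1,0,0],[0.8,-3,1,0.7,0],[0.8,-3,1,0.7,0]]' 15
```

```text
time: 22.58
tcp_pos: [0.5175, -0.4165, 0.0697]
orientation: [[0.676, 0.737, 0.0], [0.737, -0.676, 0.001], [0.001, -0.0, -1.0]]
wrist_force: [1.6, 3.4, 8.3]
gripper_width: 0.0456
finger_force: 15.0
```

```bash
python3 -m pendant '[[0.45,0,0,0,0],[0.4,0,0,0,0],[0.35,0,0,0,0],[0.35,0,0,0,0],[0.35,0,0,0,0],[0.35,0,0,0,0]]' 15
```

```text
time: 23.08
tcp_pos: [0.5174, -0.4165, 0.0697]
orientation: [[0.676, 0.737, 0.0], [0.737, -0.676, 0.001], [0.001, -0.0, -1.0]]
wrist_force: [2.2, 2.8, 9.0]
gripper_width: 0.0455
finger_force: 15.0
```

My target was still a closed one (46 mm is about 0.02). Ease off 1 mm and open properly to 61 mm.

```bash
python3 -m pendant '[[0.35,0,0,-1,0],[0.35,0,0,-1,0],[0,0,0,-1,0],[-0.1,0,0,-1,0],[-0.2,0,0,-1,0],[-0.3,0,0,-1,0],[-0.3,0,0,-1,0],[-0.3,0,0,-1,0]]' 5
```

```text
time: 23.75
tcp_pos: [0.5166, -0.4166, 0.0689]
orientation: [[0.676, 0.736, -0.001], [0.736, -0.676, 0.001], [-0.0, -0.001, -1.0]]
wrist_force: [-0.4, -0.3, 0.2]
gripper_width: 0.0612
finger_force: 0.0
```

Released. Rise straight up, draw back, and measure the result.

```bash
python3 -m pendant '[[-0.3,0,0,-8,0],[-0.3,0,0,-25,0],[-0.3,0,0,-60,0],[-0.3,0,0,-100,0],[-0.3,0,0,-130,0],[-0.3,0,-40,-135,0],[-0.3,0,-80,-135,0],[-0.3,0,-120,-135,0],[-0.3,0,-160,-135,0],[-0.3,0,-200,-135,0]]' 5
python3 -m pendant '[[-0.3,30,-20,0,0],[-0.3,60,-40,0,0],[-0.3,95,-40,0,0],[-0.3,130,-40,0,0],[-0.3,165,-40,0,0],[-0.3,200,-40,0,0],[-0.3,235,-40,0,0],[-0.3,235,-40,0,0]]' 5
cat > chk.py <<'E'
from h import *
b=np.mean([grab("top").astype(float) for _ in range(5)],0);a=np.mean([grab("scene").astype(float) for _ in range(5)],0)
np.save("tf.npy",b);np.save("sf.npy",a)
print(readout.get_state()["tcp_pos"])
g=b.mean(2).astype(np.float32)
def ring(c,r0,r1):
    for _ in range(2):
        pts=[]
        for t in np.radians(range(0,360,10)):
            rr=np.arange(r0,r1,.1);x=c[0]+rr*np.cos(t);y=c[1]+rr*np.sin(t)
            p=cv2.remap(g,x.astype(np.float32)[None],y.astype(np.float32)[None],cv2.INTER_CUBIC)[0]
            pts.append([x[p.argmax()],y[p.argmax()]])
        e=cv2.fitEllipse(np.array(pts,np.float32));c=e[0]
    return e
P={}
for n,c,z in(("cUL",(389.5,196.4),.086),("cR",(423.2,223.6),.086),("cruc",tuple(proj("top",[.517,-.4163,.086])),.086)):
    e=ring(c,4.5,8.5);P[n]=onz("top",e[0],z);print(n,np.round(e[0],1),np.round(e[1],1),P[n])
d=P["cUL"]-P["cR"];m=(P["cUL"]+P["cR"])/2;print(np.linalg.norm(d),"sockets",np.degrees(np.arctan2(d[1],d[0]))+90,m)
d=P["cruc"]-m;print(np.hypot(d[0],d[1]),np.degrees(np.arctan2(d[1],d[0])))
E
python3 chk.py
```

```text
time: 24.58
tcp_pos: [0.3684, -0.2804, 0.2048]
orientation: [[0.676, 0.737, 0.0], [0.737, -0.676, -0.0], [-0.0, 0.0, -1.0]]
wrist_force: [-0.7, -0.0, 1.4]
gripper_width: 0.061
finger_force: 0.0
time: 25.25
tcp_pos: [0.5017, -0.0779, 0.2053]
orientation: [[0.672, 0.74, 0.002], [0.74, -0.672, 0.001], [0.002, 0.001, -1.0]]
wrist_force: [-0.3, 0.1, 0.0]
gripper_width: 0.0612
finger_force: 0.0
[ 0.49889744 -0.08220337  0.20457271]
cUL [388.9 197.3] [13.  13.2] [ 0.60947737 -0.41295382  0.086     ]
cR [423.8 223.1] [13.  15.5] [ 0.5183763  -0.51134882  0.086     ]
cruc [394.5 226. ] [13.2 13.8] [ 0.51606652 -0.41853825  0.086     ]
0.134093174463241 sockets 137.20429520684235 [ 0.56392684 -0.46215132  0.086     ]
0.06475113695683964 137.65842056962987
```

The wheel is now at 137.2° to 137.7° against the loader's 137.3°. Last check: the rim's height and level, triangulated with the scene camera.

Run:
```python
from h import *
a=np.load("sf.npy");print([(n,proj("scene",X).round(1)) for n,X in(("cruc",[.5165,-.4165,.086]),("cUL",[.6115,-.4145,.086]),("cR",[.5185,-.5095,.086]))])
im=a.astype(np.uint8);g=im.mean(2)
u,v=proj("scene",[.5165,-.4165,.086]).astype(int)
for r in range(v-12,v+16): print(r,u-14,"|"," ".join(f"{x/4:2.0f}" for x in g[r,u-14:u+15]))
```

```text
[('cruc', array([402.2, 150.3])), ('cUL', array([377.2, 137.1])), ('cR', array([419.2, 136.2]))]
138 388 | 20 22 21 18 16 13 11  9  7  8  8  8  8  9  8  8  8  8  8  8  8  8  8  9  9  9  9  8  8
139 388 | 22 26 27 26 24 23 20 13  8  8  7  8  8  8  8  8  8  9  8  8  8  9  9  8  8  8  8  9  8
140 388 | 23 27 28 28 30 32 26 15 11 10 10  9 10  8  8  7  8  8  8  8  8  9  8  9  8  8  8  8  9
141 388 | 26 28 28 27 30 36 32 19 12 14 16 21 21 16 10  8  8  7  8  8  8  8  9  9  8  8  8  8  8
142 388 | 33 33 31 25 26 32 34 27 23 24 28 34 36 30 21 15 11  9  8  8  8  8  8  8  8  8  8  8  8
143 388 | 42 41 36 27 21 26 31 35 38 40 41 43 42 37 32 25 18 12  9  8  8  8  8  8  8  8  8  9  8
144 388 | 43 41 38 30 21 21 26 32 35 38 40 41 39 34 30 27 24 20 16 13 10  8  8  8  8  8  7  8  8
145 388 | 32 32 30 25 20 19 22 26 30 34 36 38 38 35 32 31 29 27 25 22 16 13 11  9  8  8  8  8  9
146 388 | 28 28 27 23 19 19 21 26 31 35 38 40 41 39 37 35 32 30 27 22 20 20 17 13  9  8  8  7  9
147 388 | 26 25 24 20 18 20 23 29 37 40 38 36 36 33 31 29 31 32 30 23 19 20 21 18 14 11 10  9  9
148 388 | 22 19 18 17 18 20 27 35
[... 1012 characters left out ...]
 29 29 29 28 28 28 28
159 388 | 16 22 25 28 28 25 20 19 23 24 22 22 24 26 29 30 30 32 33 31 30 29 29 29 29 29 28 28 28
160 388 | 16 18 21 23 26 25 22 18 19 22 23 27 30 31 34 35 33 32 32 31 29 29 29 29 29 29 28 28 28
161 388 | 20 20 18 18 20 22 22 18 17 19 20 23 25 26 29 30 30 31 32 32 30 29 29 29 29 29 29 28 28
162 388 | 21 20 19 17 16 18 19 19 18 18 18 20 22 24 25 27 29 31 33 34 31 29 29 29 29 28 29 28 29
163 388 | 21 21 20 20 19 18 18 17 17 18 18 20 22 24 26 28 31 34 34 34 33 30 29 29 29 28 29 28 28
164 388 | 20 21 21 21 20 20 18 16 17 17 18 20 23 25 27 31 34 35 35 34 34 32 30 30 29 29 29 28 28
165 388 | 21 21 21 21 21 20 19 16 15 16 18 21 26 29 32 34 35 35 35 35 34 34 33 34 32 31 30 30 30
```

The rim's ellipse centre is at scene (401.7,150.5) against a predicted (402.2,150.3) for a rim at 86 mm, with left and right edges level. It is home. Hand in.

```bash
python3 -c "
from workcell import job_done
print(job_done())"
```

```text
the job is handed in; nothing more can be done
None
```

The job is handed in: the crucible was stood upright on the bench and released, retaken by its collar, and set level and fully home in the seat, which measures within about 1° of the loader's pointer; it took about 26 s of the 72 s allowed.

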